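# Mount the jar carrier on the bench mixer's stud hub, load it, set the timer and start

### The arm

A 6-joint arm with a two-finger parallel gripper is mounted at the origin on a cart in front of the work surface, level with it; the furniture and walls round the work are solid. World frame = base frame: x ahead of the robot, y to its left, z up, the work surface at z = 0. Lengths are in m, angles in rad, forces in N, time in s.
With the tool pointing down it reaches from about 0.35 to 0.875 m from the base axis. Payload 4.2 kg.
Tool frame: the origin (TCP) lies midway between the tips of the shut fingers; the grasp point (between the pads) lies 19 mm behind it; z points along the fingers, y is the line along which they close (so a half turn about z gives the same grasp; the last joint's range is limited). The gripper opens to 87 mm and grips with 3 to 60 N. Pads are 19 mm wide; open, the fingers measure 117 mm over their backs; the gripper's body (75 mm by 190 mm) begins 51 mm behind the grasp point.
Start: joints at [-0.911, 0.385, 0.008, 0, -1.194, -0.259], TCP at [0.244, -0.575, 0.197] pointing down, gripper open.
Joint ranges: [-3.14, 3.14], [-1.21, 2.06], [-1.07, 1.41], [-3.16, 2.05], [-2.99, -0.16], [-3.1, 3.1]. Speed limits (rad/s): [2.79, 2.79, 3.14, 3.14, 3.14, 3.14].

### API

Orientations are given as a unit quaternion [w, x, y, z].
In Python, from rig import bot, hand, cams, order gives the robot as it stands. The module is installed in compiled form; this text tells all that it offers. Calls block until the motion is done:
- bot.move_pose(position, orientation): joint-space move of the TCP to a pose.
- bot.move_l(position, rate=0.15, rot=None): straight line of the TCP; rot=None keeps the orientation; rate is the mean speed in m/s.
- bot.goto_joints(angles): joint-space move.
- hand.command_gripper(opening, newtons=None): finger opening in m; newtons is the grip in N (None keeps the last); returns when the fingers have stopped.
- bot.sleep(seconds).
- bot.solve_ik(position, orientation): joint angles nearest the present ones, or None.
- bot.sense(): the state.
- cams.camera(name): name is "side" or "top" or "wrist"; returns (picture, depth): 384x512x3 uint8, blue, green, red; 384x512 float32, m along the optical axis (not along the pixel's ray), 0 where there is no reading.
- cams.camera_info(name): a dict with "K" (3x3 intrinsics, pixels), "xyz" and "rotation" of the camera in the world; the wrist camera has in their place "hand_eye" (4x4, takes a point from camera to tool coordinates, whose origin is the TCP and whose axes are the flange's). Camera axes: x right, y up, looking along -z (the intrinsics and any distortion apply to the point x, -y, -z); pixel columns grow to the right and rows downward; lengths in m; the calibration is good to about 2 mm. The wrist camera is an equidistant fisheye: a pixel r from the principal point sees the ray r / f radians off the axis. A picture is of the moment at which its call begins: read the wrist's pose just before it. camera_info takes no time and is no camera call.
A pose or a line that the arm cannot do raises bot.Unreachable and nothing moves.
- order.finish_job(): hands the job in; it is judged then, once.
The state is a dict: "clock": time; "joint_pos": joint angles; "dq": joint speeds; "joint_efforts": joint torques, N m; "ee_pos": TCP position; "eef_rot": TCP orientation; "force": force on the tool from outside, world axes, zero at the start; "ft_torque": the same for the moment, N m; "finger_gap": finger opening in m; "grasp_force": force on a finger pad.
Only numpy, scipy, OpenCV 4.12 (cv2) and the standard library are available. Lean on these libraries where they do the work, as an engineer would, in place of code of your own. Each camera call takes 0.05 s, during which the arm holds its last target. There are 200 camera calls.

### The job

Get the bench mixer running with the sample jars: take the orange dust cap off its hub and stand it on the bench clear of the mixer, put the blue jar carrier over the hub and turn it until its holes drop over the three brass studs and it sits fully home. Then stand every red-lidded sample jar upright in a carrier pocket of its own and roll the timer thumbwheel until 6 is uppermost between the red marks. When all that is done press the green start key right down and let it go; leave everything else on the bench where it is.

Things in the scene. Friction and masses are not known exactly. Their poses are not given: they have to be found in the camera images.
- cap_knob (a point): centre of the knob on the orange dust cap: knob 32 mm across, 30 mm tall. The cap is a hollow round lid 103 mm across and 50 mm high below the knob, 0.1 kg; its rim (underside) is 67 mm below this point, and it starts standing on the hub's seat face, over spigot and studs; it lifts straight off (raise it 45 mm to clear the spigot)
- dust_cap: the dust cap; origin at the centre of its rim (underside), z up
- carrier_grip (a point): centre of the black upright grip plate in the middle of the jar carrier: 36 mm long (carrier x), 14 mm thick (carrier y), 38 mm tall, 65 mm above the carrier's underside. Gripped across its 14 mm
- carrier: blue round jar carrier, 182 mm across, plate 8 mm thick, 0.45 kg, starts lying on the bench; origin at the centre of its underside, z up. Under the grip a blind bore 27 mm wide and 42 mm deep, open below, takes the hub's spigot. Three 12.5 mm holes go through the plate 40 mm from the centre, at 0, 120 and 240 degrees from carrier x; three jar pockets lie between them
- hub_seat (a point): centre of the hub's flat seat face (108 mm across), 77 mm above the bench; the hub does not turn. z up, x towards one of its three studs. The carrier is home when its underside lies on this face with the studs through its holes; while holes and studs do not match it rides 18 mm higher, on the stud tips
- drive_hub: the mixer's hub, same axes. In its middle a steel spigot, 24 mm thick, stands 40 mm above the seat face, its top 10 mm tapered to 14 mm. Three brass studs 9 mm thick with round tops, 18 mm tall above the face, stand 40 mm from the centre at 0, 120 and 240 degrees from x
- pocket_1 (a point): centre of the floor of jar pocket 1 in the carrier (top of its plate): 68 mm across inside, rim 16 mm high; 54 mm from the carrier's centre, at 60 degrees from carrier x
- pocket_2 (a point): centre of the floor of jar pocket 2 in the carrier (top of its plate): 68 mm across inside, rim 16 mm high; 54 mm from the carrier's centre, at 180 degrees from carrier x
- pocket_3 (a point): centre of the floor of jar pocket 3 in the carrier (top of its plate): 68 mm across inside, rim 16 mm high; 54 mm from the carrier's centre, at 300 degrees from carrier x
- jar_a_mid (a point): centre of a sample jar with red lid: body 60 mm, lid 63 mm across (the lid is the top 14 mm), 72 mm tall, 0.16 kg; this point is 36 mm above its base; z up. May be absent
- jar_b_mid (a point): centre of a sample jar with red lid: body 60 mm, lid 63 mm across (the lid is the top 14 mm), 72 mm tall, 0.16 kg; this point is 36 mm above its base; z up. May be absent
- jar_c_mid (a point): centre of a sample jar with red lid: body 60 mm, lid 63 mm across (the lid is the top 14 mm), 72 mm tall, 0.16 kg; this point is 36 mm above its base; z up. May be absent
- wheel_axle (a point): middle of the axle of the timer thumbwheel, 48 mm above the bench; y along the axle, x to the hub (away from the panel's front edge), z up. The wheel is upright, 32 mm wide, core 73 mm across, with ten grey finger ridges (8 mm round bars, centres 38 mm from the axle). With a digit uppermost, ridges stand 18, 54 and 90 degrees either side of straight up
- mixer: white mixer, 290 x 178 mm; origin on the bench, x from the panel to the hub. The hub axis is at x = +80 mm, the wheel and key at x = -78 mm, the black panel's top 54 mm above the bench. Two low cheeks beside the wheel, 39 mm apart, reach 58 mm above the bench; a red index mark on each, level with the axle in x, 76 mm above the bench
- timer_wheel (a joint): angle of the timer wheel, rad: digit d is uppermost at d x 0.6283 (36 degrees a digit, 0 to 9, stops at both ends). It grows as the top of the wheel is rolled away from the panel's front (+x of wheel_axle). It stays where it is left (no clicks; light friction, about 1 N at a ridge moves it), and may start between two digits
- start_key_top (a point): centre of the top of the green start key, 28 mm across, 74 mm above the bench when up; pressed straight down
- start_key (a joint): travel of the start key, m: 0 up, 0.006 fully down; springs back; takes about 5 N
- wash_bottle: bystander: white wash bottle with red top and spout, 205 mm tall
- reagent_1: bystander: amber reagent bottle, 105 mm tall, blue cap
- reagent_2: bystander: amber reagent bottle, 95 mm tall, black cap
- reagent_3: bystander: amber reagent bottle, 88 mm tall, red cap
Mind the look-alikes: they are no part of the job. Of the things shaped like the dust_cap, the orange one is meant.

How it is judged:
On the way, in this order (a step that is already met when the one before it is completed fails the run):
1. the dust cap stands on the bench clear of the mixer (height (world z) of dust_cap below 0.004 m and horizontal distance between dust_cap and hub_seat above 0.14 m and angle between dust_cap's own z axis and vertical below 0.1 rad), for 0.2 s.
2. the carrier is home on the hub, studs through its holes (z of carrier in the frame of hub_seat below 0.003 m and horizontal distance between carrier and hub_seat below 0.004 m and angle between carrier's own z axis and vertical below 0.035 rad), for 0.2 s.
3. every jar present stands in a pocket of its own and the timer shows 6 (all of step 2 and angle between each of jar_a_mid, jar_b_mid, jar_c_mid's own z axis and vertical below 0.1 rad and ((horizontal distance between jar_a_mid and pocket_1 below 0.007 m and z of jar_a_mid in the frame of pocket_1 between 0.032 and 0.04 m) or (horizontal distance between jar_a_mid and pocket_2 below 0.007 m and z of jar_a_mid in the frame of pocket_2 between 0.032 and 0.04 m) or (horizontal distance between jar_a_mid and pocket_3 below 0.007 m and z of jar_a_mid in the frame of pocket_3 between 0.032 and 0.04 m)) and ((horizontal distance between jar_b_mid and pocket_1 below 0.007 m and z of jar_b_mid in the frame of pocket_1 between 0.032 and 0.04 m) or (horizontal distance between jar_b_mid and pocket_2 below 0.007 m and z of jar_b_mid in the frame of pocket_2 between 0.032 and 0.04 m) or (horizontal distance between jar_b_mid and pocket_3 below 0.007 m and z of jar_b_mid in the frame of pocket_3 between 0.032 and 0.04 m)) and ((horizontal distance between jar_c_mid and pocket_1 below 0.007 m and z of jar_c_mid in the frame of pocket_1 between 0.032 and 0.04 m) or (horizontal distance between jar_c_mid and pocket_2 below 0.007 m and z of jar_c_mid in the frame of pocket_2 between 0.032 and 0.04 m) or (horizontal distance between jar_c_mid and pocket_3 below 0.007 m and z of jar_c_mid in the frame of pocket_3 between 0.032 and 0.04 m)) and value of joint timer_wheel between 3.61991 and 3.91991 rad), for 0.2 s.
4. the start key is pressed down (value of joint start_key above 0.0045 m), for 0.05 s.
At the end, for the whole second after the job is handed in: Cap upright on the bench, 140 mm or more from the hub axis; carrier home on the hub (3 mm from the seat, 4 mm sideways, 2 degrees); every jar upright in a pocket (7 mm off centre, 4 mm off its floor); timer within 0.15 rad of 6; key pressed (4.5 mm) after all that and up again; all at rest (all of step 1 and all of step 3 and linear speed of each of carrier, dust_cap below 0.02 m/s and value of joint start_key below 0.002 m); the robot touches nothing.
It fails at once if a bystander is pushed more than 30 mm from where it stood (distance of any of wash_bottle, reagent_1, reagent_2, reagent_3 from where it was at the start of the episode above 0.03 m).
Of jar_a, jar_b, jar_c only 2 to 3 are there at a start; the rules pass over those that are not, and their reading is None.
At some moment in a run one of carrier, dust_cap may be knocked a few centimetres aside while the robot is not near it.
It also fails if it takes over 208 s, if anything falls off the work surface, if the arm or the gripper's body presses on something with over 40 N, if the wrist force passes 120 N, or if a joint passes its speed limit or range.

## Working session

There is one attempt and no reset: what is moved stays moved. The work goes in short steps, each a Python script; the robot and the scene stay as the last script left them, time stands still between calls to the robot, and variables do not carry over. Pictures are saved under pics/ and viewed, at most 14 in all, crops included, and the job is handed in when it is done.

```bash
mkdir -p pics; ls
python3 - <<'E'
from rig import bot,hand,cams,order
import cv2,numpy as np
s=bot.sense();print(s["clock"],s["ee_pos"],s["eef_rot"],s["finger_gap"])
for n in("top","side"):
    im,d=cams.camera(n);cv2.imwrite(f"pics/{n}0.png",im);np.savez(f"pics/{n}0.npz",im=im,d=d)
    print(n,cams.camera_info(n))
print(cams.camera_info("wrist"))
E
```

```text
pics
0.0 [ 0.24359589 -0.57484919  0.19615547] [-2.66968451e-04 -1.98965665e-01  9.80005843e-01  1.06844773e-03] 0.08711055430532347
top {'K': array([[380.86949104,   0.        , 256.49002091],
       [  0.        , 380.86949104, 187.64737981],
       [  0.        ,   0.        ,   1.        ]]), 'xyz': array([0.39575219, 0.02499449, 1.56169159]), 'rotation': array([-0.69897929, -0.04764928,  0.05651349,  0.71131127])}
side {'K': array([[447.35719574,   0.        , 257.06443939],
       [  0.        , 447.35719574, 191.24549653],
       [  0.        ,   0.        ,   1.        ]]), 'xyz': array([0.67171368, 1.24636175, 0.67231964]), 'rotation': array([0.01566303, 0.01357257, 0.54306194, 0.83943683])}
{'K': array([[297.31863964,   0.        , 251.38448766],
       [  0.        , 297.31863964, 193.91154804],
       [  0.        ,   0.        ,   1.        ]]), 'hand_eye': array([[-6.21481987e-04,  9.56590748e-01,  2.91433964e-01,
         7.88961755e-02],
       [ 9.99999407e-01,  8.55141533e-04, -6.74385569e-04,
         8.88871224e-04],
       [-8.94328282e-04,  2.91433372e-01, -9.56590712e-01,
        -1.87654415e-01],
       [ 0.00000000e+00,  0.00000000e+00,  0.00000000e+00,
         1.00000000e+00]])}
```

View pics/top0.png

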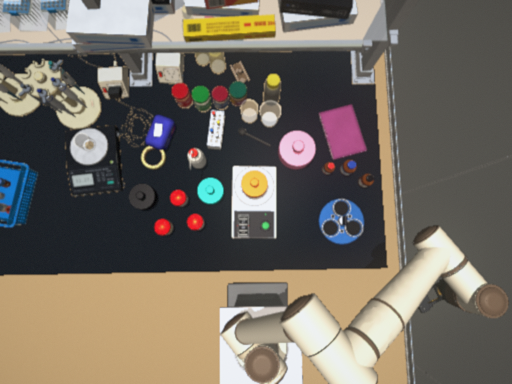

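View pics/side0.png

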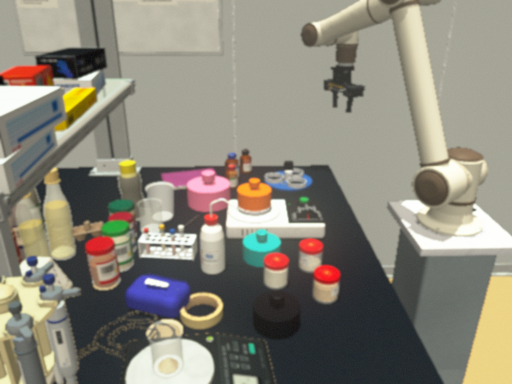

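The top view shows the orange cap at (255,184), the carrier at (342,220), and red jars at (179,198), (195,222) and (163,227). The wheel is at (240,225), the key at (265,225) and the reagent bottles at (329–367,168–180). The side view agrees: three jars and one wash bottle.

```bash
cat > h.py <<'E'
from rig import bot,hand,cams,order
import cv2,numpy as np
from scipy.spatial.transform import Rotation as R
def rq(q): return R.from_quat([q[1],q[2],q[3],q[0]])
def pts(name,d,pose=None):
    """world xyz for each pixel"""
    c=cams.camera_info(name);K=c["K"];v,u=np.mgrid[:384,:512].astype(float)
    a=(u-K[0,2])/K[0,0];b=(v-K[1,2])/K[1,1]
    if name=="wrist":
        r=np.hypot(a,b)+1e-9;t=np.tan(np.minimum(r,1.4))/r;a,b=a*t,b*t
    P=np.stack([a*d,-b*d,-d],-1)
    if name=="wrist":
        H=c["hand_eye"];P=P@H[:3,:3].T+H[:3,3];return P@rq(pose[1]).as_matrix().T+pose[0]
    return P@rq(c["rotation"]).as_matrix().T+c["xyz"]
def shot(name,save=None):
    s=bot.sense();im,d=cams.camera(name)
    P=pts(name,d,(s["ee_pos"],s["eef_rot"]));P[d==0]=np.nan
    if save: cv2.imwrite(f"pics/{save}.png",im)
    return im,P
def hsv(im): return cv2.cvtColor(im,cv2.COLOR_BGR2HSV)
def mask(im,lo,hi):
    h=hsv(im)
    if lo[0]>hi[0]: return cv2.inRange(h,lo,(180,)+hi[1:])|cv2.inRange(h,(0,)+lo[1:],hi)
    return cv2.inRange(h,lo,hi)
def blobs(m,mn=20):
    n,l,st,c=cv2.connectedComponentsWithStats(m)
    return [(l==i,c[i],st[i,4]) for i in range(1,n) if st[i,4]>=mn]
def down(yaw):
    """tool down; tool y axis at world angle yaw"""
    y=np.array([np.cos(yaw),np.sin(yaw),0]);z=np.array([0,0,-1.]);x=np.cross(y,z)
    q=R.from_matrix(np.c_[x,y,z]).as_quat();return np.r_[q[3],q[:3]]
RED=((172,120,80),(8,255,255));BLUE=((100,120,60),(125,255,255));ORANGE=((9,150,120),(19,255,255));GREEN=((45,100,60),(80,255,255))
E
python3 - <<'E'
from h import *
for n in("top","side"):
    z=np.load(f"pics/{n}0.npz");P=pts(n,z["d"]);P[z["d"]==0]=np.nan
    for nm,c in(("red",RED),("blue",BLUE),("orange",ORANGE),("green",GREEN)):
        for b,cc,a in blobs(mask(z["im"],*c)):
            q=P[b];m=np.nanmedian(q,0)
            if not(0.2<m[0]<.9 and -.6<m[1]<.6):continue
            t=q[q[:,2]>np.nanpercentile(q[:,2],90)-.008]
            print(n,nm,cc.round(),a,"med",m.round(3),"top",np.nanmean(t,0).round(3),"rng",(np.nanmax(t,0)-np.nanmin(t,0)).round(3))
    if n=="top":
        w=(hsv(z["im"])[...,1]<40)&(hsv(z["im"])[...,2]>150)
        for b,cc,a in blobs((w&(P[...,2]>.03)&(P[...,2]<.09)).astype(np.uint8),200):
            q=P[b];print("white",cc,a,cv2.minAreaRect(q[:,:2].astype(np.float32)),np.nanmedian(q,0))
E
```

```text
top red [193. 152.] 50 med [0.745 0.241 0.153] top [0.744 0.24  0.155] rng [0.031 0.03  0.038]
top red [330. 166.] 66 med [ 0.697 -0.292  0.077] top [ 0.698 -0.29   0.087] rng [0.023 0.022 0.013]
top red [177. 197.] 227 med [0.585 0.317 0.068] top [0.584 0.315 0.07 ] rng [0.059 0.06  0.012]
top red [195. 221.] 230 med [0.489 0.25  0.069] top [0.488 0.248 0.07 ] rng [0.059 0.059 0.013]
top red [162. 227.] 238 med [0.469 0.376 0.069] top [0.47  0.375 0.071] rng [0.059 0.059 0.012]
top blue [159. 132.] 544 med [0.852 0.392 0.057] top [0.859 0.394 0.059] rng [0.132 0.109 0.014]
top blue [352. 164.] 50 med [ 0.7   -0.37   0.104] top [ 0.699 -0.369  0.105] rng [0.028 0.029 0.013]
top blue [325. 212.] 232 med [ 0.521 -0.277  0.007] top [ 0.518 -0.278  0.008] rng [0.11  0.069 0.014]
top blue [356. 212.] 184 med [ 0.518 -0.402  0.006] top [ 0.517 -0.403  0.008] rng [0.091 0.059 0.012]
top blue [341. 239.] 226 med [ 0.411 -0.34   0.006] top [ 0.413 -0.338  0.008] rng [0.048 0.119 0.016]
top orange [255. 184.] 33 med [0.617 0.011 0.146] top [0.621 0.013 0.154] rng [0.019 0.03  0.01 ]
top green 
[... 1886 characters left out ...]
 296.] 1727 med [0.858 0.427 0.055] top [0.856 0.414 0.059] rng [0.137 0.113 0.012]
side orange [245. 158.] 27 med [ 0.647 -0.421  0.069] top [ 0.647 -0.421  0.073] rng [0.024 0.014 0.008]
side orange [231. 161.] 20 med [ 0.7   -0.353  0.081] top [ 0.7   -0.352  0.081] rng [0.034 0.019 0.01 ]
side orange [230. 173.] 28 med [ 0.705 -0.276  0.063] top [ 0.703 -0.276  0.065] rng [0.026 0.019 0.009]
side orange [254. 194.] 851 med [0.629 0.045 0.124] top [0.627 0.025 0.149] rng [0.03  0.031 0.025]
side green [304. 199.] 39 med [ 0.468 -0.02   0.073] top [ 0.469 -0.021  0.072] rng [0.023 0.025 0.008]
side green [251. 347.] 40 med [0.652 0.584 0.048] top [0.652 0.587 0.048] rng [0.013 0.034 0.008]
```

Run:
```python
from h import *
q=down(np.pi/2)
bot.move_l([.244,-.575,.33],.3)
bot.move_pose([.58,.016,.36],q)
im,P=shot("wrist","w1");np.savez("pics/w1.npz",im=im,P=P)
s=bot.sense();print(s["clock"],s["ee_pos"],s["joint_pos"])
for nm,c in(("orange",ORANGE),("green",GREEN),("red",RED)):
  for b,cc,a in blobs(mask(im,*c),60):
    p=P[b];t=p[p[:,2]>np.nanpercentile(p[:,2],90)-.008]
    print(nm,cc.round(),a,np.nanmean(t,0).round(4),((np.nanmax(t,0)+np.nanmin(t,0))/2).round(4),(np.nanmax(t,0)-np.nanmin(t,0)).round(3))
```

```text
3.1583 [0.57999613 0.01528367 0.35995136] [ 3.05413491e-01  2.43783049e-01  2.03246141e-01  6.40552386e-05
 -1.53042777e+00 -1.87728984e+00]
orange [251. 162.] 359 [0.5826 0.0188 0.1264] [0.5882 0.0142 0.1246] [0.023 0.081 0.009]
orange [ 34. 192.] 158 [ 0.642  -0.4285  0.0716] [ 0.645  -0.4337  0.0725] [0.041 0.032 0.011]
orange [249. 192.] 235 [0.6218 0.0164 0.1549] [0.627  0.0163 0.1534] [0.032 0.031 0.009]
orange [ 62. 218.] 221 [ 0.694  -0.3568  0.081 ] [ 0.6992 -0.3644  0.0833] [0.048 0.042 0.013]
orange [ 97. 217.] 143 [ 0.6936 -0.28    0.0644] [ 0.698  -0.2856  0.0652] [0.035 0.034 0.01 ]
orange [402. 262.] 61 [0.5461 0.0646 0.4729] [0.5465 0.0648 0.4724] [0.004 0.002 0.007]
orange [102. 286.] 62 [ 0.5531 -0.0311  0.4759] [ 0.5533 -0.0312  0.4756] [0.008 0.002 0.004]
green [225.  86.] 239 [ 0.469  -0.0242  0.0739] [ 0.4695 -0.0244  0.0738] [0.026 0.025 0.006]
red [388. 105.] 962 [0.488  0.2483 0.0709] [0.4885 0.25   0.0698] [0.062 0.062 0.01 ]
red [446. 102.] 755 [0.4708 0.3746 0.0708] [0.4708 0.3766 0.0695] [0.062 0.062 0.01 ]
red [416. 161.] 823 [0.5835 0.3155 0.0708] [0.584  0.3172 0.069 ] [0.06  0.061 0.009]
red [ 90. 222.] 181 [ 0.6975 -0.2864  0.0862] [ 0.6983 -0.2885  0.0851] [0.023 0.027 0.01 ]
```

View pics/w1.png

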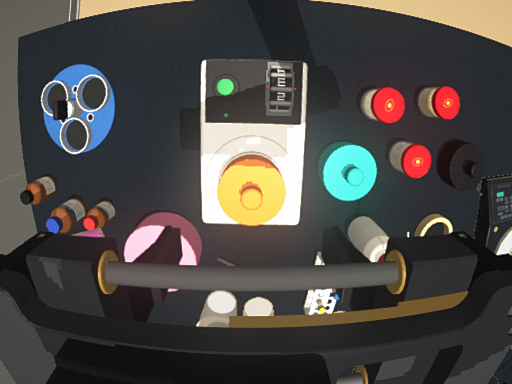

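The wrist view shows the orange cap at (251,190), the key at (225,87), the wheel at (281,90) and the carrier at top left (77,108). Knob centre is at (0.627, 0.016). Now moving the cap.

```bash
python3 - <<'E'
from h import *
bot.move_l([.627,.0163,.2],.25)
hand.command_gripper(.06,25)
bot.move_l([.627,.0163,.133],.12)
hand.command_gripper(.0,25)
s=bot.sense();print(s["finger_gap"],s["grasp_force"])
bot.move_l([.627,.0163,.215],.15)
bot.move_l([.45,-.165,.2],.2)
bot.move_l([.45,-.165,.075],.2)
bot.move_l([.45,-.165,.0575],.03)
s=bot.sense();print(s["force"],s["ee_pos"])
hand.command_gripper(.06,25)
bot.move_l([.45,-.165,.2],.2)
# look at hub and carrier
bot.move_pose([.57,.03,.33],down(np.pi/2))
im,P=shot("wrist","w2");np.savez("pics/w2.npz",im=im,P=P)
bot.move_pose([.45,-.34,.30],down(np.pi/2))
im,P=shot("wrist","w3");np.savez("pics/w3.npz",im=im,P=P)
s=bot.sense();print(s["clock"],s["joint_pos"])
E
python3 -c "
import cv2,numpy as np
a=cv2.imread('pics/w2.png')[40:260,130:380];b=cv2.imread('pics/w3.png')[20:260,130:380]
a=cv2.resize(a,None,fx=1.6,fy=1.6);b=cv2.resize(b,(400,352));cv2.imwrite('pics/w23.png',np.hstack([a,b]))"
```

```text
0.0006776466362387545 0.0
[ 0.31371641  1.31481651 -0.16040997] [ 0.45005355 -0.16504084  0.05746906]
14.8917 [-3.58266552e-01  2.26005252e-01  3.70208632e-02 -1.16676070e-04
 -1.38142186e+00 -1.21119960e+00]
```

View pics/w23.png

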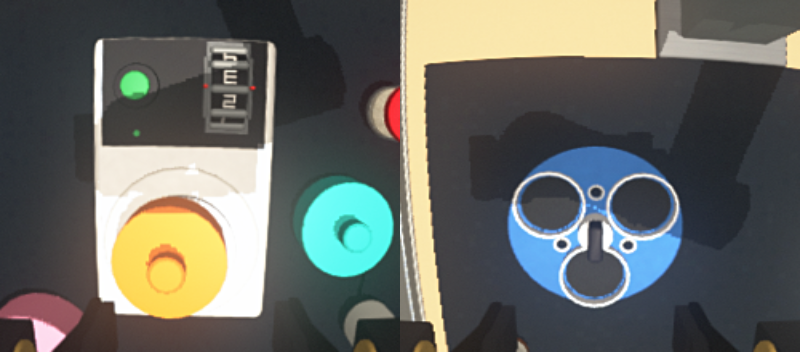

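The fingers closed on nothing and the cap is still on the hub, at (165,265) in the left crop. Measuring it again to see whether it moved.

Run:
```python
from h import *
z=np.load("pics/w2.npz");im,P=z["im"],z["P"]
for nm,c in(("orange",ORANGE),("green",GREEN)):
  m=mask(im,(9,120,120),(25,255,255)) if nm=="orange" else mask(im,*c)
  for b,cc,a in blobs(m,60):
    p=P[b];print(nm,cc.round(),a,np.nanpercentile(p,[2,50,98],axis=0).round(3).tolist())
u=(P[...,2]>.145)&(P[...,2]<.17)&(abs(P[...,0]-.627)<.08)&(abs(P[...,1]-.016)<.08)
p=P[u];print("knob",len(p),np.nanpercentile(p,[0,50,100],axis=0).round(4).tolist())
u=(P[...,2]>.115)&(P[...,2]<.135)&(abs(P[...,0]-.627)<.1)&(abs(P[...,1]-.016)<.08)
p=P[u];print("lid",len(p),np.nanpercentile(p,[0,50,100],axis=0).round(4).tolist())
im,P=shot("top");
for b,cc,a in blobs(mask(im,(9,120,100),(25,255,255)),60):
    p=P[b];print("top",cc.round(),a,np.nanpercentile(p,[2,50,98],axis=0).round(3).tolist())
```

```text
orange [233. 204.] 3681 [[0.574, -0.037, 0.094], [0.621, 0.005, 0.128], [0.67, 0.053, 0.158]]
orange [ 22. 202.] 162 [[0.624, -0.447, 0.064], [0.638, -0.426, 0.071], [0.665, -0.419, 0.077]]
orange [ 49. 226.] 168 [[0.674, -0.381, 0.073], [0.683, -0.355, 0.079], [0.707, -0.343, 0.086]]
orange [ 84. 227.] 137 [[0.679, -0.301, 0.059], [0.688, -0.278, 0.064], [0.707, -0.269, 0.069]]
orange [139. 277.] 165 [[0.534, -0.004, 0.439], [0.538, -0.004, 0.444], [0.546, -0.003, 0.446]]
orange [364. 277.] 162 [[0.534, 0.064, 0.439], [0.538, 0.065, 0.444], [0.547, 0.066, 0.446]]
green [214.  93.] 269 [[0.457, -0.037, 0.07], [0.469, -0.024, 0.074], [0.481, -0.012, 0.076]]
knob 484 [[0.6069, -0.0075, 0.1454], [0.6205, 0.0082, 0.1572], [0.6393, 0.0225, 0.1599]]
lid 3602 [[0.5718, -0.0432, 0.1151], [0.6162, 0.0101, 0.1276], [0.6744, 0.0593, 0.1314]]
top [243.   1.] 64 [[1.16, 0.003, 0.435], [1.166, 0.042, 0.442], [1.172, 0.073, 0.453]]
top [236.  16.] 99 [[1.125, -0.042, 0.375], [1.131, 0.069, 0.416], [1.156, 0.17, 0.42]]
top [236.  29.] 1066 [[1.066, -0.057, 0.385], [1.086, 0.071, 0.415], [1.117, 0.22, 0.42]]
top [194.  28.] 104 [[1.076, 0.179, 0.412], [1.092, 0.199, 0.416], [1.113, 0.228, 0.42]]
top [256. 185.] 531 [[0.576, -0.037, 0.119], [0.619, 0.007, 0.127], [0.666, 0.049, 0.159]]
```

Run:
```python
from h import *
print(bot.sense()["finger_gap"],bot.sense()["clock"])
```

```text
0.06021846154045449 14.9417
```

Run:
```python
from h import *
c=[.623,.0075]
bot.move_pose([*c,.25],down(np.pi/2))
bot.move_l([*c,.134],.15)
im,_=shot("side");im2,_=shot("wrist")
for o in(.045,.036,.032,.026):
    hand.command_gripper(o,25);s=bot.sense();print(o,s["finger_gap"],s["grasp_force"],s["force"].round(2),s["ee_pos"].round(4),s["clock"])
im3,_=shot("side")
f=lambda i:cv2.resize(i[90:240,180:330],(400,400))
cv2.imwrite("pics/s1.png",np.vstack([np.hstack([f(im),f(im3)])]))
```

```text
0.045 0.044999383233456716 0.0 [-0.29  1.05 -0.15] [0.623  0.0076 0.134 ] 18.0333
0.036 0.03652432677311822 0.0 [0.06 0.01 0.26] [0.623  0.0075 0.134 ] 18.5417
0.032 0.03193978816623834 0.0 [-0.27 -0.26  0.45] [0.623  0.0075 0.134 ] 18.9333
0.026 0.026417818529943942 0.0 [ 0.48 -0.83  0.18] [0.623  0.0075 0.134 ] 19.375
```

View pics/s1.png

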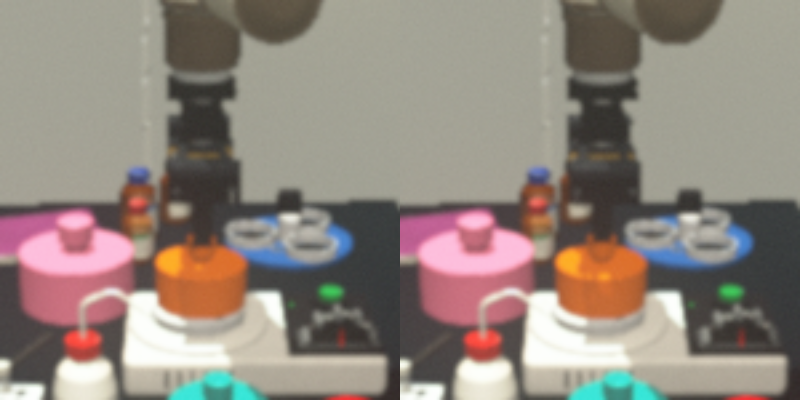

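Run:
```python
from h import *
im,P=shot("wrist");cv2.imwrite("pics/w4.png",cv2.resize(im[130:384,120:400],(720,560)))
u=(P[...,2]>.135)&(P[...,2]<.2)&(abs(P[...,0]-.623)<.06)&(abs(P[...,1]-.01)<.08)
m=mask(im,(5,100,80),(25,255,255))>0
p=P[u&m];print(len(p),np.nanpercentile(p,[2,50,98],axis=0).round(4).tolist())
print(bot.sense()["ee_pos"],rq(bot.sense()["eef_rot"]).as_matrix().round(3))
```

```text
2846 [[0.608, -0.0111, 0.1409], [0.615, 0.0087, 0.1577], [0.6359, 0.0292, 0.186]]
[0.62298871 0.00749434 0.13400404] [[-1. -0.  0.]
 [-0.  1. -0.]
 [-0. -0. -1.]]
```

View pics/w4.png

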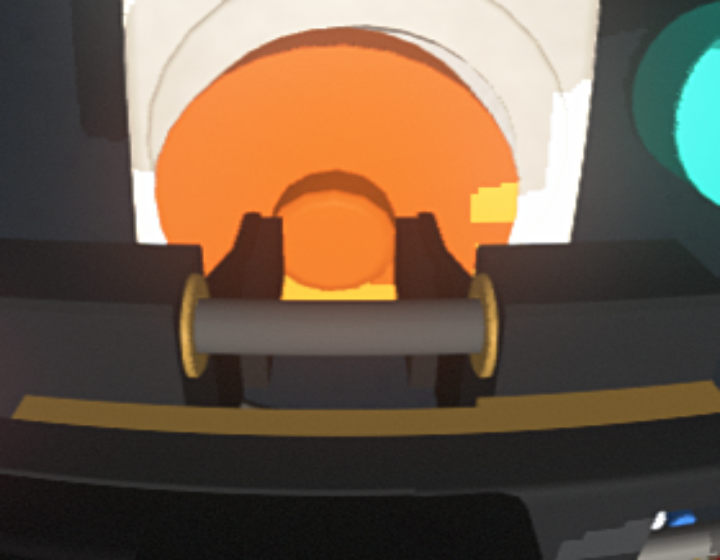

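Run:
```python
from h import *
for o in(.022,.018,.012):
    hand.command_gripper(o,15);s=bot.sense();print(o,s["finger_gap"],s["grasp_force"],s["force"].round(2),s["joint_efforts"].round(1))
im,P=shot("wrist");cv2.imwrite("pics/w5.png",im[190:300,180:340].repeat(4,0).repeat(4,1))
im,P=shot("side");cv2.imwrite("pics/s2.png",im[110:240,200:330].repeat(4,0).repeat(4,1))
```

```text
0.022 0.02204903064755466 0.0 [ 0.07  1.06 -0.11] [ -0.  -40.   17.4   3.9  -0.1  -0. ]
0.018 0.017901341885907928 0.0 [ 0.19 -0.12  0.47] [ -0.  -40.   17.4   3.9  -0.1  -0. ]
0.012 0.012008775412564524 0.0 [ 0.3   0.4  -0.31] [  0.  -40.   17.4   3.9  -0.1  -0. ]
```

View pics/w5.png

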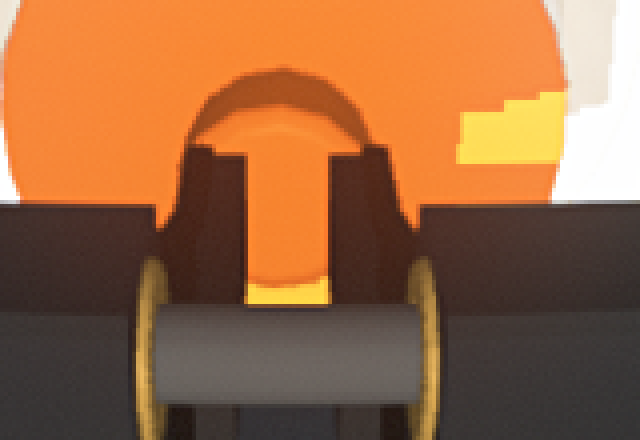

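The fingers hide the knob top at gap 12 mm, so they are closing above it or off to the side of it. Measuring where the fingertips are from the depth picture.

Run:
```python
from h import *
im,P=shot("wrist")
for r,c in((229,231),(235,235),(245,235),(229,268),(240,268),(240,250),(222,250),(211,250),(200,250),(262,250)): print(r,c,P[r,c].round(4),im[r,c])
ims,Ps=shot("side")
dk=(hsv(ims)[...,2]<70)&(abs(Ps[...,0]-.623)<.04)&(abs(Ps[...,1]-.01)<.06)&(Ps[...,2]>.1)&(Ps[...,2]<.26)
p=Ps[dk];print("side dark",len(p),np.nanpercentile(p,[1,50,99],axis=0).round(4).tolist())
for z in np.arange(.13,.26,.01):
    k=p[abs(p[:,2]-z)<.005]
    if len(k):print(z.round(3),len(k),k.min(0).round(3),k.max(0).round(3))
o=(mask(ims,(3,120,60),(25,255,255))>0)&(abs(Ps[...,0]-.623)<.08)&(abs(Ps[...,1]-.01)<.08)
print("cap side",np.nanpercentile(Ps[o],[1,50,99],axis=0).round(3).tolist())
```

```text
229 231 [ 0.6128 -0.0028  0.164 ] [29 42 81]
235 235 [ 6.140e-01 -2.000e-04  1.697e-01] [32 44 81]
245 235 [6.144e-01 3.000e-04 1.814e-01] [32 42 75]
229 268 [0.6144 0.0188 0.1605] [34 49 93]
240 268 [0.6151 0.0181 0.1741] [33 45 80]
240 250 [0.623  0.0081 0.1575] [ 48 132 247]
222 250 [0.6104 0.0082 0.1593] [ 59 148 251]
211 250 [0.6082 0.0081 0.1464] [ 30  81 170]
200 250 [0.6073 0.008  0.127 ] [ 51 136 249]
262 250 [0.6556 0.0079 0.1282] [ 69 202 255]
side dark 79 [[0.6128, 0.0181, 0.1688], [0.6218, 0.024, 0.1845], [0.6335, 0.0297, 0.2026]]
0.17 15 [0.613 0.018 0.168] [0.633 0.026 0.174]
0.18 27 [0.613 0.018 0.175] [0.634 0.028 0.185]
0.19 22 [0.613 0.019 0.185] [0.634 0.03  0.195]
0.2 15 [0.613 0.019 0.196] [0.631 0.03  0.203]
cap side [[0.575, -0.03, 0.083], [0.625, 0.041, 0.124], [0.672, 0.062, 0.161]]
```

View pics/s2.png

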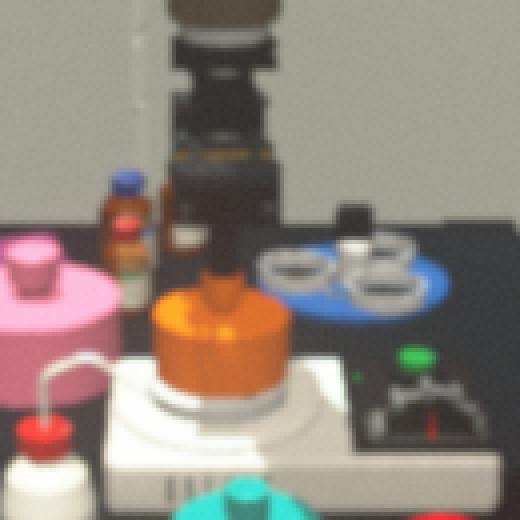

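Run:
```python
from h import *
bot.move_l([.57,-.15,.3],.3)
for o in(.0,.015,.032,.06,.087):
    hand.command_gripper(o,25);s=bot.sense();im,P=shot("wrist")
    T=(P-s["ee_pos"])@rq(s["eef_rot"]).as_matrix()
    k=T[(abs(T[...,0])<.02)&(abs(T[...,1])<.065)&(T[...,2]<.02)&(T[...,2]>-.08)]
    print(o,round(float(s["finger_gap"]),4),len(k),"zmax",np.sort(k[:,2])[-8:].round(4)[::3],"y",[ (k[k[:,1]<0][:,1].max()).round(4),(k[k[:,1]>0][:,1].min()).round(4)],"x",k[:,0].min().round(3),k[:,0].max().round(3))
    if o==.032: cv2.imwrite("pics/w6.png",im[150:384,120:400].repeat(2,0).repeat(2,1))
print(s["clock"])
```

```text
0.0 0.0006 1505 zmax [-0.0253 -0.0252 -0.0244] y [np.float64(-0.0001), np.float64(0.0)] x -0.01 0.011
0.015 0.0148 1968 zmax [-0.0254 -0.025  -0.0248] y [np.float64(-0.0058), np.float64(0.0086)] x -0.012 0.011
0.032 0.0316 2325 zmax [-0.0252 -0.025  -0.0242] y [np.float64(-0.0142), np.float64(0.017)] x -0.013 0.011
0.06 0.0597 2693 zmax [-0.0254 -0.0253 -0.0247] y [np.float64(-0.028), np.float64(0.0309)] x -0.012 0.011
0.087 0.0867 2924 zmax [-0.0252 -0.0251 -0.0247] y [np.float64(-0.0415), np.float64(0.0443)] x -0.013 0.011
25.375
```

The real fingertips sit 25 mm behind the reported TCP along the tool, at every opening. I'll correct all heights for that and retry the cap.

```bash
cat >> h.py <<'E'
OFF=.025   # real fingertips are this far behind the reported TCP
def L(x,y,tip,rate=.2,rot=None): bot.move_l([x,y,tip-OFF],rate,rot)
def J(x,y,tip,yaw): bot.move_pose([x,y,tip-OFF],down(yaw))
def st(m=""):
    s=bot.sense();print(m,"t",round(s["clock"],1),"ee",np.round(s["ee_pos"],4),"gap",round(float(s["finger_gap"]),4),"gf",np.round(s["grasp_force"],1),"F",np.round(s["force"],1),"M",np.round(s["ft_torque"],2));return s
E
python3 - <<'E'
from h import *
hand.command_gripper(.06,25)
L(.623,.0075,.2,.3)
L(.623,.0075,.134,.12)
hand.command_gripper(.0,25);st("grip")
L(.623,.0075,.21,.15);st("lift")
L(.45,-.165,.2,.2)
L(.45,-.165,.07,.2)
L(.45,-.165,.0585,.03);st("down")
hand.command_gripper(.06,25)
L(.45,-.165,.2,.25)
J(.57,.03,.33,np.pi/2)
im,P=shot("wrist","w7");np.savez("pics/w7.npz",im=im,P=P)
L(.45,-.34,.31,.3)
im,P=shot("wrist","w8");np.savez("pics/w8.npz",im=im,P=P)
st()
a=cv2.imread('pics/w7.png')[40:270,130:380];b=cv2.imread('pics/w8.png')[40:270,130:380]
cv2.imwrite('pics/w78.png',cv2.resize(np.hstack([a,b]),(800,368)))
E
```

```text
grip t 28.3 ee [0.6231 0.0076 0.1092] gap 0.0315 gf 25.0 F [-0.4 -0.3  0.5] M [ 0.1   0.09 -0.07]
lift t 29.0 ee [0.6221 0.0075 0.1838] gap 0.0314 gf 25.0 F [ 0.4  0.3 -0.5] M [-0.01 -0.05  0.  ]
down t 31.7 ee [ 0.45   -0.165   0.0335] gap 0.0314 gf 25.0 F [-0.2 -0.4 -1.4] M [ 0.02 -0.05  0.  ]
 t 35.8 ee [ 0.4503 -0.3391  0.2852] gap 0.0596 gf 0.0 F [-0.8 -0.5 -0.2] M [ 0.   -0.02 -0.  ]
```

View pics/w78.png

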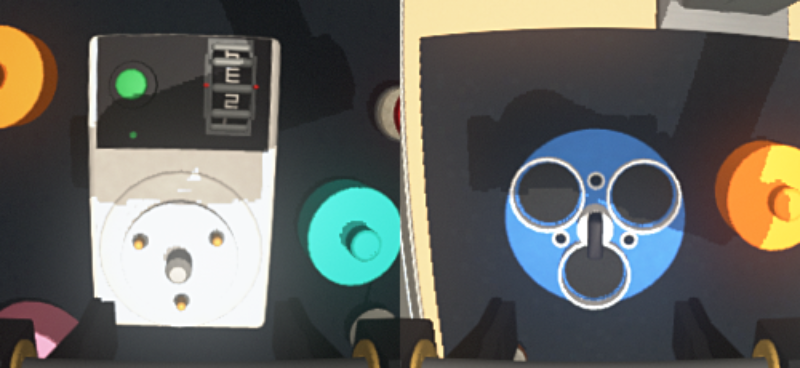

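The cap is on the bench. In the left crop the spigot is at (179,265) and the studs at (140,243), (217,240) and (181,302). In the right crop the carrier holes are at (596,181), (561,239) and (628,240), so it needs a turn of about 60°. Computing exact poses.

Run:
```python
from h import *
z=np.load("pics/w7.npz");im,P=z["im"],z["P"];Z=P[...,2]
near=np.hypot(P[...,0]-.627,P[...,1]-.016)<.06
m=(near&(Z>.106)).astype(np.uint8)
for b,c,a in blobs(m,5):
    p=P[b];t=p[p[:,2]>p[:,2].max()-.004];print("spigot",a,p.mean(0).round(4),"top",t.mean(0).round(4),len(t))
S=[]
for b,c,a in blobs((near&(Z>.086)&(Z<.1)).astype(np.uint8),4):
    p=P[b];t=p[p[:,2]>p[:,2].max()-.006];print("stud",a,p.mean(0).round(4),"top",t.mean(0).round(4),t[:,2].max().round(4),((t.max(0)+t.min(0))/2).round(4));S.append(t.mean(0))
br=mask(im,(8,100,60),(25,255,255))
for b,c,a in blobs(((br>0)&near).astype(np.uint8),4):
    p=P[b];print("brass",c.round(1),a,p.mean(0).round(4),p.max(0).round(4))
z=np.load("pics/w8.npz");im,P=z["im"],z["P"];Z=P[...,2]
near=np.hypot(P[...,0]-.48,P[...,1]+.34)<.13
for b,c,a in blobs((near&(Z>.066)).astype(np.uint8),10):
    p=P[b];t=p[p[:,2]>np.percentile(p[:,2],95)-.004];print("grip",a,"zmax",p[:,2].max().round(4),t.mean(0).round(4),"rect",cv2.minAreaRect(t[:,:2].astype(np.float32)))
# rims: white, z~.024
rm=((hsv(im)[...,1]<60)&(hsv(im)[...,2]>120)&near&(Z>.016)&(Z<.03)).astype(np.uint8)
for b,c,a in blobs(rm,40):
    p=P[b].astype(np.float32);p=p[p[:,2]>.021];e=cv2.minEnclosingCircle(p[:,:2].copy());print("rim",c.round(),a,p[:,2].mean().round(4),np.round(e[0],4),round(e[1],4))
bl=(mask(im,*BLUE)>0)&near
p=P[bl];print("blue",cv2.minEnclosingCircle(p[:,:2].astype(np.float32)),p[:,2].mean())
m=mask(P is not None and im,(0,0,0),(180,80,80))
cs,_=cv2.findContours(255-bl.astype(np.uint8)*255,cv2.RETR_LIST,cv2.CHAIN_APPROX_NONE)
for c in cs:
    if 15<len(c)<45:
        u=c[:,0].mean(0).round().astype(int);print("hole",u,P[u[1],u[0]].round(4), P[c[:,0,1],c[:,0,0]].mean(0).round(4))
```

```text
spigot 217 [0.6246 0.0168 0.1135] top [0.6265 0.0168 0.1166] 106
spigot 115 [0.5732 0.0007 0.3406] top [0.5697 0.0006 0.3548] 9
spigot 456 [ 0.5753 -0.0027  0.3837] top [ 0.5717 -0.004   0.4008] 10
stud 38 [0.6046 0.0504 0.0927] top [0.605  0.0504 0.0936] 0.0957 [0.6053 0.0504 0.0932]
stud 36 [ 0.6072 -0.0184  0.0925] top [ 0.6077 -0.0185  0.0932] 0.096 [ 0.608  -0.0184  0.0931]
stud 46 [0.6177 0.0178 0.0931] top [0.6179 0.0181 0.0968] 0.0999 [0.6192 0.0168 0.0972]
stud 36 [0.6657 0.0184 0.0924] top [0.6661 0.0185 0.0938] 0.0968 [0.6667 0.019  0.094 ]
brass [265.2 190.4] 25 [0.6048 0.05   0.0937] [0.6089 0.0539 0.0957]
brass [216.3 192.3] 25 [ 0.6077 -0.0185  0.0933] [ 0.6116 -0.0148  0.0954]
brass [243.  230.8] 21 [0.6659 0.0184 0.0941] [0.6699 0.0213 0.0968]
grip 269 zmax 0.086 [ 0.4827 -0.3372  0.0834] rect ((0.4830033779144287, -0.33761054277420044), (0.03422880917787552, 0.012442134320735931), 0.300376296043396)
grip 66340 zmax 0.4381 [ 0.4262 -0.3559  0.4304] rect ((0.42689794301986694, -0.3552260100841522), (0.007692666724324226, 0.0689186304807663), 1.1598740816116333)
rim [252. 163.] 664 0.0239 [ 0.4591 -0.3368] 0.0826
rim [251. 214.] 287 0.0235 [ 0.5373 -0.3382] 0.0366
blue ((0.4862203001976013, -0.337685763835907), 0.09394291043281555) 0.0077310252227914865
hole [238 185] [ 0.4975 -0.3594  0.007 ] [nan nan nan]
hole [252 152] [ 0.4443 -0.3367  0.0012] [ 0.4437 -0.3363  0.0086]
```

Run:
```python
from h import *
d=np.pi/180
J(.483,-.3376,.20,89.3*d)
hand.command_gripper(.045,50)
L(.483,-.3376,.048,.2)
hand.command_gripper(0,50);st("grip")
L(.483,-.3376,.21,.15);s=st("lift")
im,P=shot("wrist","w9")
T=(P-s["ee_pos"])@rq(s["eef_rot"]).as_matrix()
# carrier underside centre expected at tool z = .048-OFF ; rim pts tool
near=(abs(T[...,0])<.11)&(abs(T[...,1])<.11)&(T[...,2]>-.03)&(T[...,2]<.06)
bl=(mask(im,*BLUE)>0)&near
p=T[bl];print("blue",cv2.minEnclosingCircle(p[:,:2].astype(np.float32)),np.percentile(p[:,2],[5,50,95]))
A=np.c_[p[:,:2],np.ones(len(p))];print("tilt",np.linalg.lstsq(A,p[:,2],rcond=None)[0])
J(.6265,.0168,.22,152.3*d)
s=st("over");im,P=shot("wrist","w10");np.savez("pics/w10.npz",im=im,P=P)
```

```text
grip t 38.5 ee [ 0.4832 -0.3379  0.0234] gap 0.0136 gf 50.0 F [-0.3 -1.1  1.9] M [-0.31  0.13 -0.08]
lift t 39.7 ee [ 0.4821 -0.337   0.1834] gap 0.0137 gf 50.0 F [-0.4 -0.3 -5.5] M [-0.03  0.04  0.  ]
blue ((-0.0006131024565547705, 0.001641801092773676), 0.09119168668985367) [0.01412202 0.01521255 0.01627595]
tilt [-0.00109948 -0.00107023  0.01526173]
over t 41.2 ee [0.6262 0.0156 0.1949] gap 0.0137 gf 50.0 F [-0.2 -0.6 -5.5] M [ 0.04 -0.    0.02]
```

View pics/w10.png

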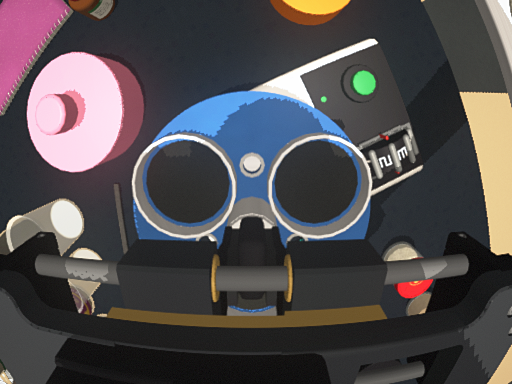

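```bash
cat > ins.py <<'E'
from h import *
d=np.pi/180
x,y=.626,.0153
L(x,y,.195,.2);L(x,y,.168,.08)
for t in np.arange(.164,.1235,-.004):
    L(x,y,t,.04);bot.sleep(.1);s=st(f"{t:.4f}")
    if abs(s["force"][2]+5.5)>9 or np.hypot(*s["force"][:2])>15: print("contact");break
E
python3 ins.py
```

```text
0.1640 t 42.4 ee [0.6262 0.0153 0.1393] gap 0.0141 gf 50.0 F [ 0.6 -0.6 -4.8] M [ 0.03  0.04 -0.06]
0.1600 t 42.7 ee [0.626  0.0153 0.1349] gap 0.0136 gf 50.0 F [-0.3  0.2 -5.7] M [ 0.02  0.08 -0.06]
0.1560 t 43.0 ee [0.626  0.0153 0.1309] gap 0.0137 gf 50.0 F [-1.7  0.  -4.7] M [0.06 0.05 0.01]
0.1520 t 43.4 ee [0.626  0.0153 0.1269] gap 0.0135 gf 50.0 F [ 0.9 -0.5 -5.4] M [ 0.02  0.09 -0.06]
0.1480 t 43.8 ee [0.626  0.0153 0.1229] gap 0.0137 gf 50.0 F [ 0.3  0.7 -5.1] M [ 0.03 -0.03  0.  ]
0.1440 t 44.1 ee [0.626  0.0153 0.1189] gap 0.0135 gf 50.0 F [-0.1  0.1 -5.1] M [0.04 0.   0.05]
0.1400 t 44.5 ee [0.626  0.0153 0.1149] gap 0.0135 gf 50.0 F [-0.1 -0.3 -4.8] M [0.01 0.03 0.03]
0.1360 t 44.8 ee [0.626  0.0153 0.1109] gap 0.0135 gf 50.0 F [ 0.3  0.8 -5. ] M [-0.    0.07  0.02]
0.1320 t 45.1 ee [0.626  0.0153 0.1069] gap 0.0136 gf 50.0 F [ 0.5  0.1 -5.3] M [0.01 0.06 0.  ]
0.1280 t 45.5 ee [0.6259 0.0153 0.1029] gap 0.0135 gf 50.0 F [ 0.2 -0.4 -5.7] M [-0.01  0.07  0.03]
0.1240 t 45.9 ee [0.6273 0.0154 0.1004] gap 0.0133 gf 50.0 F [1.  0.4 1.7] M [0.04 0.06 0.01]
```

Carrier is seated. Now releasing it and moving the jars.

```bash
cat > jar.py <<'E'
from h import *
d=np.pi/180
HX,HY,CY=.626,.0153,242.3
def jar(jx,jy,jyaw,ang,pyaw):
    px,py=HX+.054*np.cos(ang*d),HY+.054*np.sin(ang*d)
    J(jx,jy,.22,jyaw*d)
    hand.command_gripper(.082,30)
    L(jx,jy,.09,.25);L(jx,jy,.045,.12)
    hand.command_gripper(.03,30);s=st("grip")
    assert s["finger_gap"]>.055
    L(jx,jy,.235,.22)
    L(px,py,.235,.22,down(pyaw*d))
    L(px,py,.145,.15);L(px,py,.1315,.03);s=st("down")
    hand.command_gripper(.078,30)
    L(px,py,.235,.22)
E
python3 - <<'E'
from jar import *
hand.command_gripper(.04,50)
L(.626,.0153,.23,.2)
J(.57,.03,.33,np.pi/2)
im,P=shot("wrist","w11");np.savez("pics/w11.npz",im=im,P=P)
Z=P[...,2];near=np.hypot(P[...,0]-.626,P[...,1]-.0165)<.1
bl=(mask(im,*BLUE)>0)&near
p=P[bl];print("blue",cv2.minEnclosingCircle(p[:,:2].astype(np.float32)),np.nanmedian(p[:,2]))
jar(.4885,.249,90,302.3,32.3)
jar(.584,.3155,120,62.3,152.3)
J(.57,.03,.36,np.pi/2)
im,P=shot("wrist","w12");np.savez("pics/w12.npz",im=im,P=P)
st()
E
```

```text
blue ((0.6268876791000366, 0.020973850041627884), 0.09530776739120483) 0.08507574704248441
grip t 52.1 ee [0.4888 0.2492 0.0205] gap 0.0596 gf 30.0 F [-0.4 -1.   3.4] M [-0.17  0.01 -0.  ]
down t 56.1 ee [ 0.6549 -0.0304  0.1064] gap 0.06 gf 30.0 F [ 0.4  0.6 -0.9] M [-0.16  0.   -0.02]
grip t 60.8 ee [0.5843 0.316  0.0207] gap 0.0609 gf 30.0 F [-0.6  0.7  3.3] M [ 0.21  0.29 -0.01]
down t 64.5 ee [0.6511 0.0631 0.1064] gap 0.0608 gf 30.0 F [ 0.1  0.7 -1. ] M [-0.02  0.02  0.  ]
 t 66.8 ee [0.5698 0.0301 0.3332] gap 0.0781 gf 0.0 F [-0.2 -0.2 -0. ] M [-0.07 -0.04 -0.01]
```

View pics/w12.png

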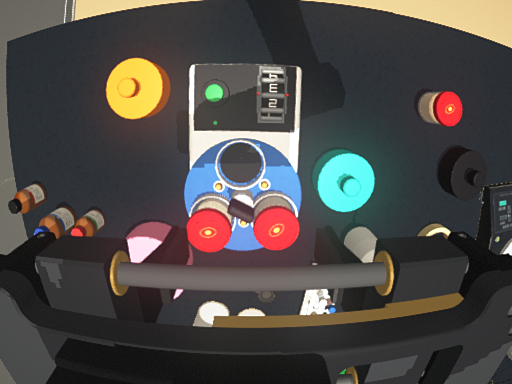

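Two jars are in pockets at (208,230) and (275,228), with studs through the holes. The cap is at (137,88) and the third jar at (443,108). Placing the third jar, then a close look at the wheel.

Run:
```python
from jar import *
jar(.470,.3755,90,182.3,92.3)
J(.53,.05,.25,np.pi/2)
im,P=shot("wrist","w13");np.savez("pics/w13.npz",im=im,P=P);st()
Z=P[...,2];near=(abs(P[...,0]-.469)<.06)&(abs(P[...,1]-.05)<.06)&(Z>.055)&(Z<.12)
v,u=np.where(near);print(u.min(),u.max(),v.min(),v.max())
rd=(mask(im,(172,150,100),(8,255,255))>0)&near
for b,c,a in blobs(rd.astype(np.uint8),2):print("mark",c.round(),a,P[b].mean(0).round(4))
c=int(np.median(u[Z[near]>.07]));
print("profile col",c)
for r in range(v.min(),v.max(),2): print(r,P[r,c-20:c+21:20,0].round(3),Z[r,c-20:c+21:20].round(3))
cv2.imwrite("pics/w13c.png",cv2.resize(im[max(0,v.min()-20):v.max()+20,u.min()-30:u.max()+30],None,fx=4,fy=4)[:600,:800])
```

```text
grip t 70.4 ee [0.4704 0.376  0.0206] gap 0.0602 gf 30.0 F [0.  0.3 2.7] M [ 0.11  0.01 -0.01]
down t 74.6 ee [0.5721 0.0131 0.1064] gap 0.0601 gf 30.0 F [ 1.2 -0.6 -1.5] M [-0.03 -0.07  0.03]
 t 76.2 ee [0.5293 0.05   0.2238] gap 0.0782 gf 0.0 F [-0.4 -0.3 -0.2] M [-0.03 -0.03 -0.  ]
199 290 85 171
mark [241. 125.] 13 [0.4702 0.0406 0.0743]
mark [279. 126.] 11 [0.4712 0.0834 0.0747]
profile col 261
85 [0.423 0.423 0.422] [0.049 0.046 0.043]
87 [0.426 0.426 0.426] [0.054 0.054 0.054]
89 [0.429 0.429 0.428] [0.055 0.055 0.054]
91 [0.431 0.431 0.43 ] [0.054 0.053 0.053]
93 [0.433 0.434 0.433] [0.054 0.065 0.053]
95 [0.436 0.436 0.435] [0.054 0.065 0.054]
97 [0.438 0.439 0.438] [0.054 0.065 0.054]
99 [0.441 0.441 0.44 ] [0.053 0.068 0.053]
101 [0.443 0.443 0.443] [0.059 0.074 0.053]
103 [0.445 0.446 0.445] [0.058 0.075 0.054]
105 [0.448 0.448 0.447] [0.058 0.084 0.054]
107 [0.45 0.45 0.45] [0.057 0.085 0.053]
109 [0.453 0.452 0.452] [0.057 0.086 0.054]
111 [0.455 0.455 0.455] [0.056 0.081 0.054]
113 [0.457 0.457 0.457] [0.057 0.083 0.054]
115 [0.46  0.459 0.459] [0.059 0.082 0.055]
117 
[... 483 characters left out ...]
 [0.488 0.486 0.489] [0.059 0.08  0.054]
141 [0.491 0.488 0.491] [0.057 0.08  0.052]
143 [0.493 0.491 0.494] [0.058 0.079 0.053]
145 [0.496 0.493 0.496] [0.058 0.081 0.053]
147 [0.498 0.495 0.498] [0.059 0.081 0.054]
149 [0.501 0.497 0.501] [0.054 0.082 0.054]
151 [0.503 0.501 0.504] [0.055 0.069 0.053]
153 [0.506 0.505 0.506] [0.053 0.06  0.055]
155 [0.509 0.507 0.508] [0.053 0.062 0.053]
157 [0.511 0.51  0.511] [0.055 0.061 0.054]
159 [0.514 0.513 0.513] [0.054 0.054 0.055]
161 [0.516 0.516 0.516] [0.054 0.055 0.054]
163 [0.518 0.518 0.518] [0.054 0.054 0.054]
165 [0.521 0.521 0.521] [0.054 0.054 0.053]
167 [0.524 0.524 0.523] [0.052 0.053 0.054]
169 [0.526 0.526 0.525] [0.054 0.053 0.056]
```

View pics/w13c.png

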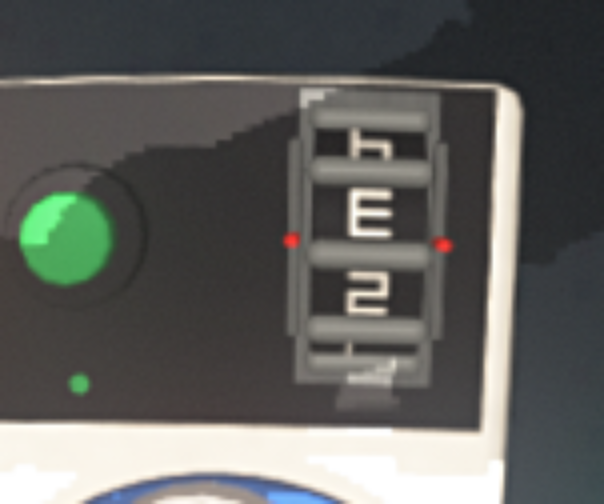

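The wheel has a ridge about 4.5° past the marks, between 2 and 3, so it reads about 2.6 and needs about 121° more. I'll roll it with shut fingers pushing on a ridge, in four strokes.

```bash
cat > wheel.py <<'E'
from h import *
d=np.pi/180
AX,AY,AZ,HW=.470,.0604,.048,.010
def wp(th,back=0.,dz=-.001): return AX+.038*np.sin(th*d)-.004-HW-back, AZ+.038*np.cos(th*d)+dz
def stroke(a,b):
    x,z=wp(a,.006);L(x,AY,.115,.2);L(x,AY,z,.1)
    for th in np.linspace(a,b,max(3,int(abs(b-a)/6))):
        x,z=wp(th);L(x,AY,z,.04)
    bot.sleep(.1);st(f"{a}->{b}")
    L(x-.003,AY,z+.001,.05);L(x-.003,AY,.115,.2)
def read(save):
    L(.53,.05,.25,.25) ;im,P=shot("wrist",save)
    Z=P[...,2];pk=[]
    c=slice(253,268);Q=P[95:156,c].reshape(-1,3)
    r=np.hypot(Q[:,0]-.4705,Q[:,2]-.048);k=Q[(r>.0395)&(r<.045)&(Q[:,2]>.06)]
    a=np.degrees(np.arctan2(k[:,0]-.4705,k[:,2]-.048))
    print("ridge angle histogram",[(int(i),int(((a>=i)&(a<i+4)).sum())) for i in range(-70,70,4)])
    cv2.imwrite(f"pics/{save}c.png",cv2.resize(im[70:190,180:310],None,fx=4,fy=4))
E
python3 - <<'E'
from wheel import *
J(.44,AY,.2,91.5*d)
hand.command_gripper(0,20)
stroke(-31.5,-13.5);stroke(-49.5,-13.5)
read("w14");st()
E
```

```text
-31.5->-13.5 t 80.2 ee [0.4474 0.0605 0.059 ] gap 0.0003 gf 0.0 F [ 1.2 -0.5 -0.6] M [ 0.   -0.03  0.01]
-49.5->-13.5 t 83.4 ee [0.4474 0.0605 0.059 ] gap 0.0007 gf 0.0 F [-0.8  1.   0.7] M [-0.04 -0.02  0.  ]
ridge angle histogram [(-70, 0), (-66, 0), (-62, 0), (-58, 0), (-54, 1), (-50, 11), (-46, 39), (-42, 17), (-38, 0), (-34, 0), (-30, 0), (-26, 0), (-22, 0), (-18, 13), (-14, 32), (-10, 44), (-6, 23), (-2, 0), (2, 0), (6, 0), (10, 0), (14, 0), (18, 23), (22, 42), (26, 20), (30, 3), (34, 0), (38, 0), (42, 0), (46, 0), (50, 0), (54, 24), (58, 1), (62, 0), (66, 0)]
 t 84.8 ee [0.5282 0.0497 0.2228] gap 0.0001 gf 0.0 F [-0.2  0.5 -0.2] M [ 0.02 -0.02  0.01]
```

View pics/w14c.png

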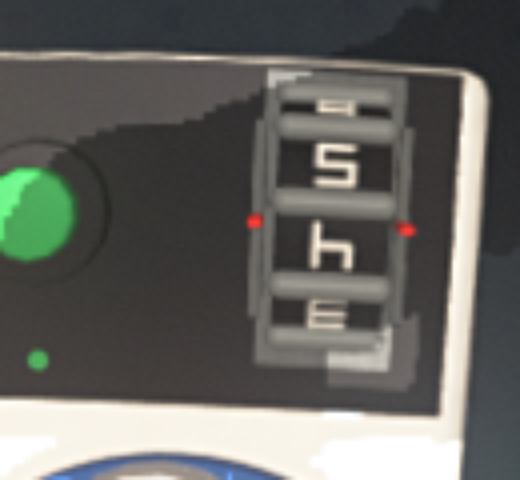

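The wheel now shows 4 just past the marks, as expected, with ridges at about -45, -10 and +25°. Two more strokes.

Run:
```python
from wheel import *
stroke(-49.5,-13.5);stroke(-49.5,-20)
read("w15");st()
```

```text
-49.5->-13.5 t 88.1 ee [0.4474 0.0605 0.059 ] gap 0.0002 gf 0.0 F [ 0.3 -0.4  0.9] M [-0.04  0.04 -0.05]
-49.5->-20 t 90.8 ee [0.4433 0.0605 0.0578] gap 0.0001 gf 0.0 F [-0.3 -1.3 -1.2] M [-0.02  0.02  0.  ]
ridge angle histogram [(-70, 0), (-66, 0), (-62, 0), (-58, 2), (-54, 24), (-50, 42), (-46, 5), (-42, 0), (-38, 0), (-34, 0), (-30, 0), (-26, 0), (-22, 25), (-18, 41), (-14, 34), (-10, 0), (-6, 0), (-2, 0), (2, 0), (6, 0), (10, 5), (14, 43), (18, 34), (22, 13), (26, 0), (30, 0), (34, 0), (38, 0), (42, 0), (46, 13), (50, 39), (54, 0), (58, 0), (62, 0), (66, 0)]
 t 92.2 ee [0.5282 0.0497 0.2229] gap 0.0003 gf 0.0 F [-0.9 -0.2 -0.2] M [ 0.03 -0.    0.02]
```

View pics/w15.png

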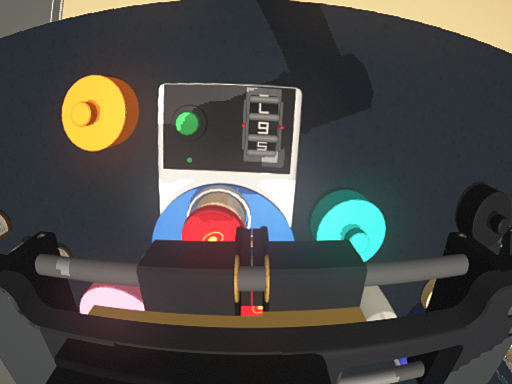

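6 (seen upside down) lies between the marks at (263,127), with ridges at ±17°. Checking the jars, carrier and cap before pressing the key.

Run:
```python
from jar import *
J(.56,.03,.40,np.pi/2);bot.sleep(.2)
im,P=shot("wrist","w16")
for b,c,a in blobs(mask(im,*RED),100):
    p=P[b];t=p[p[:,2]>np.nanpercentile(p[:,2],90)-.006];m=((np.nanmax(t,0)+np.nanmin(t,0))/2);print("lid",c.round(),a,m.round(4),"true-ish",(m-[.0006,.0016,0]).round(4))
for ang in(182.3,302.3,62.3):print("pocket",(HX+.054*np.cos(ang*d)).round(4),(HY+.054*np.sin(ang*d)).round(4))
o=(mask(im,(9,120,80),(28,255,255))>0)&(P[...,2]<.1)&(abs(P[...,0]-.45)<.1)&(abs(P[...,1]+.165)<.1)
p=P[o];k=p[p[:,2]>.075];l=p[(p[:,2]>.044)&(p[:,2]<.056)];print("cap knob",k.mean(0).round(4),"lid top",cv2.minEnclosingCircle(l[:,:2].astype(np.float32)),l[:,2].mean().round(4))
bl=(mask(im,*BLUE)>0)&(np.hypot(P[...,0]-.626,P[...,1]-.0165)<.1)&(P[...,2]<.095);p=P[bl];print("carrier z",np.percentile(p[:,2],[5,50,95]).round(4))
g=mask(im,*GREEN)
for b,c,a in blobs(((g>0)&(abs(P[...,0]-.469)<.03)&(abs(P[...,1]+.025)<.03)).astype(np.uint8),60):print("key",P[b].mean(0).round(4),P[b][:,2].max().round(4))
st()
```

```text
lid [240. 172.] 1428 [0.5717 0.0155 0.155 ] true-ish [0.5711 0.0139 0.155 ]
lid [273. 224.] 1290 [0.5368 0.0376 0.4387] true-ish [0.5362 0.036  0.4387]
lid [212. 225.] 1189 [ 0.5992 -0.0173  0.3129] true-ish [ 0.5986 -0.0189  0.3129]
lid [ 89. 230.] 169 [ 0.698  -0.2873  0.0859] true-ish [ 0.6974 -0.2889  0.0859]
lid [242. 236.] 205 [0.5231 0.0252 0.4745] true-ish [0.5225 0.0236 0.4745]
pocket 0.572 0.0131
pocket 0.6549 -0.0303
pocket 0.6511 0.0631
cap knob [ 0.4512 -0.1617  0.0796] lid top ((0.45175355672836304, -0.1625479906797409), 0.05206866189837456) 0.05
carrier z [0.0835 0.085  0.0865]
key [ 0.4684 -0.0243  0.0735] 0.0762
 t 93.2 ee [0.5595 0.0301 0.3736] gap 0.0002 gf 0.0 F [ 0.5  0.1 -0.4] M [-0.02 -0.01  0.05]
```

Run:
```python
from jar import *
J(.50,.03,.38,np.pi/2);bot.sleep(.2)
im,P=shot("wrist","w17")
ok=True
m=((mask(im,*RED)>0)&(P[...,2]>.13)&(P[...,2]<.17)&(np.hypot(P[...,0]-.626,P[...,1]-.0165)<.11)).astype(np.uint8)
n=0
for b,c,a in blobs(m,60):
    p=P[b];t=p[p[:,2]>np.nanpercentile(p[:,2],90)-.006];q=((np.nanmax(t,0)+np.nanmin(t,0))/2)-[.0006,.0016,0]
    e=min(np.hypot(q[0]-HX-.054*np.cos(g*d),q[1]-HY-.054*np.sin(g*d)) for g in(182.3,302.3,62.3))
    print("lid",a,q.round(4),"top",np.nanmedian(t[:,2]).round(4),"err",e.round(4));n+=1;ok&=e<.006
if ok and n==3:
    kx,ky=.468,-.0257
    J(kx,ky,.13,np.pi/2);L(kx,ky,.08,.15)
    for t in(.0745,.072,.070,.0685,.0675,.0665):
        L(kx,ky,t,.03);bot.sleep(.1);s=st(f"{t}")
        if s["force"][2]>20:break
    bot.sleep(.3);L(kx,ky,.13,.1);L(kx,ky,.3,.25)
    J(.50,.03,.38,np.pi/2);bot.sleep(.3);im,P=shot("wrist","w18");cv2.imwrite("pics/w18c.png",im[50:280,40:400].repeat(2,0).repeat(2,1))
```

```text
lid 1244 [0.5699 0.014  0.1547] top 0.1556 err 0.0023
```

Run:
```python
from jar import *
hand.command_gripper(.087);J(.63,.02,.36,np.pi/2);bot.sleep(.2)
im,P=shot("wrist","w17")
ok=True
m=((mask(im,*RED)>0)&(P[...,2]>.13)&(P[...,2]<.17)&(np.hypot(P[...,0]-.626,P[...,1]-.0165)<.11)).astype(np.uint8)
n=0
for b,c,a in blobs(m,60):
    p=P[b];t=p[p[:,2]>np.nanpercentile(p[:,2],90)-.006];q=((np.nanmax(t,0)+np.nanmin(t,0))/2)-[.0006,.0016,0]
    e=min(np.hypot(q[0]-HX-.054*np.cos(g*d),q[1]-HY-.054*np.sin(g*d)) for g in(182.3,302.3,62.3))
    print("lid",a,q.round(4),"top",np.nanmedian(t[:,2]).round(4),"err",e.round(4));n+=1;ok&=e<.006
hand.command_gripper(0,20)
if ok and n==3:
    kx,ky=.468,-.0257
    J(kx,ky,.2,np.pi/2);L(kx,ky,.08,.15)
    for t in(.0745,.072,.070,.0685,.0675,.0665):
        L(kx,ky,t,.03);bot.sleep(.1);s=st(f"{t}")
        if s["force"][2]>20:break
    bot.sleep(.3);L(kx,ky,.13,.1);L(kx,ky,.3,.25)
    J(.57,.03,.37,np.pi/2);bot.sleep(.3);im,P=shot("wrist","w18");cv2.imwrite("pics/w18c.png",im[50:280,40:400].repeat(2,0).repeat(2,1))
```

```text
lid 1829 [0.5716 0.0135 0.1554] top 0.1558 err 0.0006
lid 1651 [0.6492 0.0629 0.1551] top 0.1557 err 0.0019
lid 1628 [ 0.6532 -0.0288  0.1548] top 0.1557 err 0.0023
0.0745 t 100.0 ee [ 0.4681 -0.0257  0.0497] gap 0.0006 gf 0.0 F [ 0.8  0.2 -0.9] M [0.02 0.01 0.03]
0.072 t 100.3 ee [ 0.4685 -0.0256  0.0473] gap 0.0003 gf 1.2 F [0.7 0.2 2.8] M [-0.03 -0.14  0.01]
0.07 t 100.7 ee [ 0.4685 -0.0256  0.0452] gap 0.0008 gf 1.8 F [ 0.9 -0.5  2.7] M [-0.05 -0.29  0.02]
0.0685 t 101.0 ee [ 0.4685 -0.0256  0.0437] gap 0.0007 gf 2.2 F [1.1 0.8 4.1] M [-0.08 -0.43 -0.05]
0.0675 t 101.4 ee [ 0.4685 -0.0256  0.0431] gap 0.0001 gf 3.8 F [ 1.  -0.1  7.9] M [-0.03 -0.13 -0.04]
0.0665 t 101.7 ee [ 0.4685 -0.0256  0.0429] gap 0.0001 gf 7.1 F [-2.6  0.7 13.9] M [ 0.17  0.54 -0.01]
```

Run:
```python
from h import *
im,P=shot("wrist")
o=(mask(im,(9,120,80),(28,255,255))>0)&(P[...,2]<.1)&(P[...,1]<-.1)&(P[...,1]>-.26)&(P[...,0]<.6)
p=P[o];l=p[(p[:,2]>.044)&(p[:,2]<.056)];print("cap",cv2.minEnclosingCircle(l[:,:2].astype(np.float32)),l[:,2].mean().round(4))
g=(mask(im,*GREEN)>0)&(abs(P[...,0]-.469)<.03)&(abs(P[...,1]+.025)<.02);print("key z",np.median(P[g][:,2]))
c=(abs(P[...,0]-.4705)<.05)&(abs(P[...,1]-.062)<.01);Q=P[c];r=np.hypot(Q[:,0]-.4705,Q[:,2]-.048);k=Q[(r>.0395)&(r<.045)&(Q[:,2]>.06)];a=np.degrees(np.arctan2(k[:,0]-.4705,k[:,2]-.048));print("ridges",np.median(a[abs(a+18)<15]),np.median(a[abs(a-18)<15]))
st();print(order.finish_job())
```

```text
cap ((0.45179256796836853, -0.162453293800354), 0.05171855539083481) 0.05
key z 0.07381355731831613
ridges -14.88255040005815 18.396584877764656
 t 104.6 ee [0.5695 0.0297 0.3452] gap 0.0006 gf 0.0 F [-0.1  0.3 -0.5] M [-0.03 -0.    0.01]
the job is handed in; nothing more can be done
None
```

I handed the job in at 104.6 s with every step done: cap standing on the bench, carrier home on the hub, all three jars in pockets, timer on 6, key pressed fully down and back up; `finish_job()` returned no verdict.

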